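# Show the weighed bead to the bench scope, then a quarter turn

### The job

Lift the spouted steel pan, with the loose bead in it, straight up out of its socket on the carat balance and carry it level to the bench scope, so that the bead is at the scope's focus, on the lens axis 130 mm in front of the lens, with the pan's spout pointing at the lens; hold it still there for a second. Then turn the pan through a quarter turn, either way, so that the scope sees the bead's next side with the spout square to its line of sight, and finish while still holding the pan there in front of the lens, level and still, with nothing else carrying it. Keep the bead near the middle of the pan all the way, and do not bump the scope or push the other things on the bench about.

Things in the scene. Friction and masses are not known exactly. Their poses are not given: they have to be found in the camera images.
- balance: Grey desk-top carat balance, 200 (x) x 150 (y) x 50 mm high, fixed on the table (its place and yaw differ each time). Origin: centre of its underside; its sloping display is at -x, z up. On its flat top, 35 mm to +x of the origin, an upright steel socket column 32 mm wide rises 16 mm; the stem of the pan stands loosely in its bore.
- balance_socket (a point): Centre of the mouth of the balance's socket column, 66 mm above the table.
- pan: Loose steel pan of the balance, 75 g: a dished plate 60 mm in outer diameter with an upright rim 2.8 mm thick, its top 12.5 mm above the underside. Origin: centre of the plate's underside (70 mm above the table on the balance), on the axis; z up, x towards the spout. Grip it from above across any diameter clear of the spout; 45 degrees off the spout keeps the fingers out of the scope's sight.
- pan_center (a point): Middle of the pan's floor, on its axis, 4 mm above the pan's origin; from here the floor slopes up at 9 degrees to the rim.
- pan_spout (a point): End of the pan's pouring spout, which juts out of the rim along the pan's +x to 41 mm from the axis; 16 mm wide at the rim, 12 mm at its end. The point is 9.5 mm above the pan's origin.
- pan_stem (a point): Lower end of the pan's stem, on its axis, 44 mm below the pan's origin. Under the plate come a seat 26 mm wide and 4 mm high, resting on the socket's mouth, and a stem 10 mm thick that stands 40 mm deep in the socket with 2 mm play all round: lift the pan 45 mm to clear it.
- bead: Loose white round stone bead, 20 mm in diameter, 12 g, lying in the pan. Origin: its centre, 14 mm above the pan's origin when at rest in the middle. It rolls easily.
- scope: Bench scope, fixed on the table (place and yaw differ each time): a level white barrel 35 mm thick and 150 mm long with a black nose and a ring light round its lens, clamped 200 mm up a steel post 240 mm high on a round grey base 120 mm wide. Origin: on the table under the lens axis (the post stands at y = +22 mm); z up; the scope looks along its own +x.
- scope_lens (a point): Centre of the scope's front lens, 85 mm along the scope's +x from its origin, 200 mm above the table.
- scope_focus (a point): The scope's focus: the point on the lens axis 130 mm in front of the lens, 200 mm above the table, where the bead's centre belongs.
- file_cup: Bystander: aluminium cup 64 mm wide with needle files standing in it, 170 mm high over all. Origin: centre of its underside.
- bur_stand: Bystander: round wooden stand 88 mm wide with burs standing in it, 55 mm high over all. Origin: centre of its underside.
- tweezers: Bystander: dark steel tweezers 145 mm long, lying along their x. Origin: middle, at table height.
- loupe: Bystander: folded steel loupe, 70 x 25 x 16 mm. Origin: at table height under its lens.
- pliers: Bystander: pliers with black grips, 155 mm long, lying. Origin: at table height under the joint.
- dish: Bystander: white porcelain dish 72 mm wide and 16 mm high with a ring lying in it, on the table. Origin: centre of its underside.
- mandrel: Bystander: tapered steel ring mandrel 300 mm long and 24 mm thick, lying along its x. Origin: middle, at table height.

How it is judged:
On the way, in this order (a step that is already met when the one before it is completed fails the run):
1. the pan is lifted out of the balance, its stem clear of the socket, level, with the bead in its middle (height (world z) of pan above 0.12 m and angle between pan's own z axis and vertical below 0.15 rad and contact force between pan and balance below 0.05 N and contact force between pan and the fingers above 0.5 N and horizontal distance between bead and pan_center below 0.01 m), for 0.1 s.
2. the bead is shown at the scope's focus (within 20 mm), the spout pointing at the lens (within 0.2 rad), the pan level (within 0.1 rad) and held still, the bead in its middle (distance between bead and scope_focus below 0.02 m and angle between the x axis of pan and the x axis of scope, either way round below 0.2 rad and distance between pan_spout and scope_lens below 0.125 m and angle between pan's own z axis and vertical below 0.1 rad and linear speed of pan below 0.02 m/s and angular speed of pan below 0.15 rad/s and contact force between pan and the fingers above 0.5 N and horizontal distance between bead and pan_center below 0.008 m), for 0.7 s.
At the end, for the whole second after the job is handed in: The fingers hold the pan up at the scope, touching neither balance nor scope: bead within 20 mm of the focus, spout within 0.2 rad of square to the scope's line of sight, pan level within 0.1 rad and still, bead at rest within 8 mm of the pan's middle (distance between bead and scope_focus below 0.02 m and angle between the x axis of pan and the x axis of scope, either way round above 1.37 rad and angle between pan's own z axis and vertical below 0.1 rad and linear speed of pan below 0.02 m/s and angular speed of pan below 0.15 rad/s and linear speed of bead below 0.04 m/s and horizontal distance between bead and pan_center below 0.008 m and contact force between pan and the fingers above 0.5 N and contact force between pan and balance below 0.05 N and contact force between pan and scope below 0.05 N and height (world z) of pan above 0.15 m); the arm keeps its last pose, push and grip.
It fails at once if the bead rolls more than 11 mm off the middle of the pan (horizontal distance between bead and pan_center above 0.011 m).
It fails at once if the pan is tipped more than 0.3 rad (angle between pan's own z axis and vertical above 0.3 rad).
It fails at once if the scope is bumped (over 2 N) (contact force between anything else and scope above 2 N).
It fails at once if a bystander is pushed more than 20 mm (distance of any of file_cup, bur_stand, tweezers, loupe, pliers, dish, mandrel from where it was at the start of the episode above 0.02 m).
It also fails if it takes over 53 s, if anything falls off the work surface, if the arm or the gripper's body presses on something with over 40 N, if the wrist force passes 120 N, or if a joint passes its speed limit or range.

### The arm

A 7-joint arm with a two-finger parallel gripper is mounted at the origin on the work surface. World frame = base frame: x ahead of the robot, y to its left, z up, the work surface at z = 0. Lengths are in m, angles in rad, forces in N, time in s.
With the tool pointing down it reaches from about 0.425 to 0.875 m from the base axis. Payload 4.7 kg.
Tool frame: the origin (TCP) lies midway between the tips of the shut fingers; the grasp point (between the pads) lies 19 mm behind it; z points along the fingers, y is the line along which they close (so a half turn about z gives the same grasp; the last joint's range is limited). The gripper opens to 87 mm and grips with 3 to 60 N. Pads are 19 mm wide; open, the fingers measure 117 mm over their backs; the gripper's body (75 mm by 190 mm) begins 51 mm behind the grasp point.
Start: joints at [0.014, 0.321, -0.07, 1.45, 0.023, 1.371, -0.057], TCP at [0.65, -0, 0.196] pointing down, gripper open.
Joint ranges: [-2.86, 2.86], [-0.3, 2.09], [-1.38, 1.24], [0.06, 2.45], [-1.56, 4.7], [0.09, 2.05], [-2.69, 2.69]. Speed limits (rad/s): [2.57, 2.57, 3.14, 3.14, 3.14, 3.14, 3.14].

### API

Orientations are given as a rotation vector (axis times angle).
In Python, from bench import ctrl, imaging, sensors, close_job gives the robot as it stands (ctrl), with the cameras (imaging), the readings (sensors) and the job as plain functions.
- The arm moves only by the shell command python3 inch.py [FORCE], which reads ROWS from standard input. ROWS is a JSON list of rows, 1 to 20 of them, each an object with the fields sx, sy, sz (the shift in m), rz (a turn about the tool's z in rad), finger_gap (the opening from 0.0 (shut) to 1.0 (fully open)); a field left out counts as zero (the opening has to be given); each row is the pose to reach, as a shift and turn from the pose commanded when the command began, along the tool's axes at that moment; what a row does not reach only later rows make up. A row lasts 1/10 s, in which the tool goes at most 0.05 m and 0.15 rad, less where a joint would pass 70% of its speed; a pose out of reach is approached as far as the arm can. The fingers move at their own pace and stop on an object; FORCE is the grip in N (left out, the last holds). Time passes only in rows, so rows that do not move let the fingers close. It prints the time, the measured TCP pose, the force, the opening and the grip force at its end. Input that does not fit is refused with a message, and nothing moves.
- sensors.get_state(): the state, without advancing time (a new reading comes with each control period).
- imaging.get_image(name): name is "scene" or "side" or "wrist"; returns the picture (420x560x3 uint8, red, green, blue); there is no depth.
- imaging.camera_model(name): a dict with "vertical_fov" (degrees; the focal length in pixels is half the picture's height over the tangent of half this angle, whatever the lens; pixels are square), "cx", "cy" (the principal point, pixels), "k1" (the pictures are not rectified: a ray, as slopes to the right and down, at radius r is drawn at 1 + k1 r^2 times it, then the intrinsics apply), "rvec" (rotation vector, rad) and "tvec" (3), from world to camera coordinates, as OpenCV has them; the wrist camera has in their place "hand_eye" (4x4, takes a point from camera to tool coordinates, whose origin is the TCP and whose axes are the flange's). Camera axes: x right, y down, z forward; pixel columns grow to the right and rows downward; lengths in m; the calibration is good to about 2 mm. A picture is of the moment at which its call begins: read the wrist's pose just before it. camera_model takes no time and is no camera call.
- close_job(): hands the job in; it is judged then, once.
The state is a dict: "time": time; "joint_positions": joint angles; "qd": joint speeds; "joint_torque": joint torques, N m; "position": TCP position; "tool_rot": TCP orientation; "ft_force": force on the tool from outside, world axes, zero at the start; "torque": the same for the moment, N m; "grip_width": opening from 0.0 (shut) to 1.0 (fully open); "grip_force": force on a finger pad.
Only numpy, scipy, OpenCV 4.12 (cv2) and the standard library are available. Lean on these libraries where they do the work, as an engineer would, in place of code of your own. Each camera call takes 0.05 s, during which the arm holds its last target. There are 200 camera calls.

## Working session

There is one attempt and no reset: what is moved stays moved. The work goes in short steps, Python scripts to look and compute and a shell command to move; the robot and the scene stay as the last step left them, time stands still between calls to the robot, and variables do not carry over. Pictures are saved under pics/ and viewed, at most 12 in all, crops included, and the job is handed in when it is done.

```bash
ls; mkdir -p pics; python3 - <<'E'
from bench import ctrl, imaging, sensors, close_job
import cv2
s=sensors.get_state(); print(s["time"],s["position"],s["tool_rot"],s["grip_width"])
for n in("scene","side","wrist"):
    cv2.imwrite(f"pics/{n}0.png",imaging.get_image(n)[:,:,::-1]); print(n,imaging.camera_model(n))
E
```

```text
bench.py
inch.py
pics
0.0 [ 6.49406621e-01 -7.90120988e-05  1.95356823e-01] [-2.22055184 -2.22054683  0.00223161] 1.0006976176259759
scene {'vertical_fov': 49.20851958551631, 'cx': 284.7842160325183, 'cy': 204.99144149358548, 'k1': -0.15172915599774706, 'rvec': array([ 1.4860055 ,  1.99789818, -0.8971486 ]), 'tvec': array([ 0.2314461 , -0.2329961 ,  1.51415738])}
side {'vertical_fov': 47.16035604503863, 'cx': 280.6368752296975, 'cy': 212.22879187572218, 'k1': -0.10500146978174695, 'rvec': array([ 0.39162003, -2.57791608,  1.49259318]), 'tvec': array([0.52516599, 0.25296736, 0.98831419])}
wrist {'vertical_fov': 66.9316601742905, 'cx': 280.1522075492206, 'cy': 213.63185845517125, 'k1': -0.07626513623177332, 'hand_eye': array([[-6.33024132e-04, -9.54193675e-01, -2.99188952e-01,
         8.27438459e-02],
       [ 9.99999641e-01, -4.35573960e-04, -7.26637749e-04,
         9.58034556e-04],
       [ 5.63034228e-04, -2.99189305e-01,  9.54193609e-01,
        -1.86156457e-01],
       [ 0.00000000e+00,  0.00000000e+00,  0.00000000e+00,
         1.00000000e+00]])}
```

View pics/scene0.png

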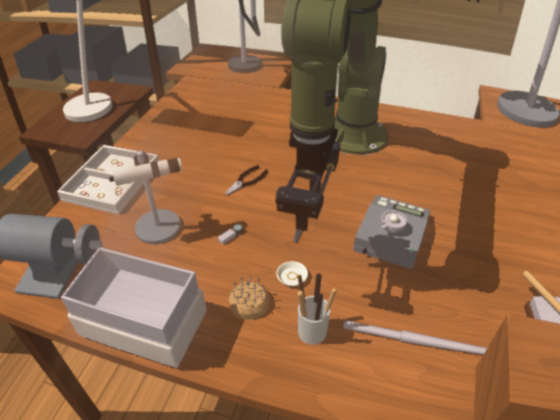

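View pics/side0.png

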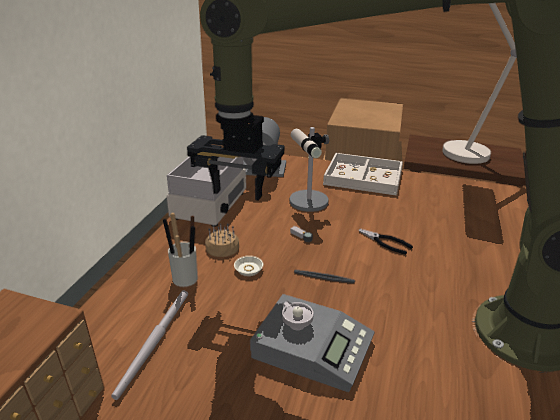

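View pics/wrist0.png

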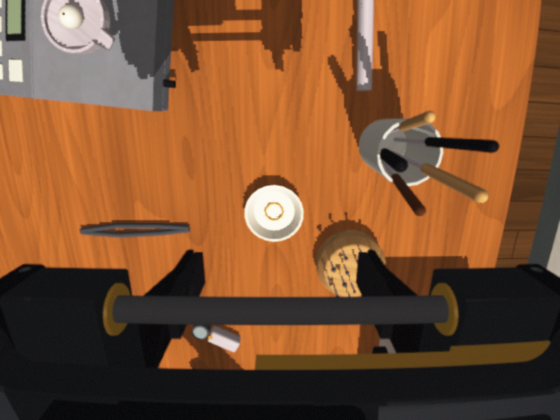

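The wrist view shows the pan at about (75,17), its bead at (70,17) and the spout tip near (106,43). The scope barrel shows in the scene view at about (115–180, 165) and in the side view around (305,143). Next I'll enlarge these areas.

```bash
python3 - <<'E'
import cv2,numpy as np
def c(n,x,y,w,h): return cv2.resize(cv2.imread(f"pics/{n}0.png")[y:y+h,x:x+w],(400,300),interpolation=cv2.INTER_CUBIC)
m=np.vstack([np.hstack([c("scene",95,130,100,75),c("side",280,115,60,45)]),np.hstack([c("side",260,285,80,60),c("wrist",0,0,120,90)])])
cv2.imwrite("pics/m.png",m)
E
cat > h.py <<'E'
import numpy as np,cv2
from scipy.optimize import least_squares
from scipy.spatial.transform import Rotation as R
from bench import ctrl, imaging, sensors, close_job
def pose(n,s=None):
    m=imaging.camera_model(n)
    if n=="wrist":
        T=np.eye(4);T[:3,:3]=R.from_rotvec(s["tool_rot"]).as_matrix();T[:3,3]=s["position"]
        W=np.linalg.inv(T@m["hand_eye"]);r,t=W[:3,:3],W[:3,3]
    else: r,t=R.from_rotvec(m["rvec"]).as_matrix(),m["tvec"]
    f=210/np.tan(np.radians(m["vertical_fov"]/2))
    return r,np.array(t,float),np.array([[f,0,m["cx"]],[0,f,m["cy"]],[0,0,1]]),np.array([m["k1"],0,0,0,0])
def proj(P,n,s=None):
    r,t,K,d=pose(n,s);return cv2.projectPoints(np.atleast_2d(P).astype(float),cv2.Rodrigues(r)[0],t,K,d)[0][:,0]
def ray(n,uv,s=None):
    r,t,K,d=pose(n,s);u=cv2.undistortPoints(np.array([[uv]],float),K,d)[0,0]
    return -r.T@t, r.T@np.array([u[0],u[1],1])
def onz(n,uv,z,s=None):
    o,d=ray(n,uv,s);return o+d*(z-o[2])/d[2]
E
```

```text
(no output)
```

View pics/m.png

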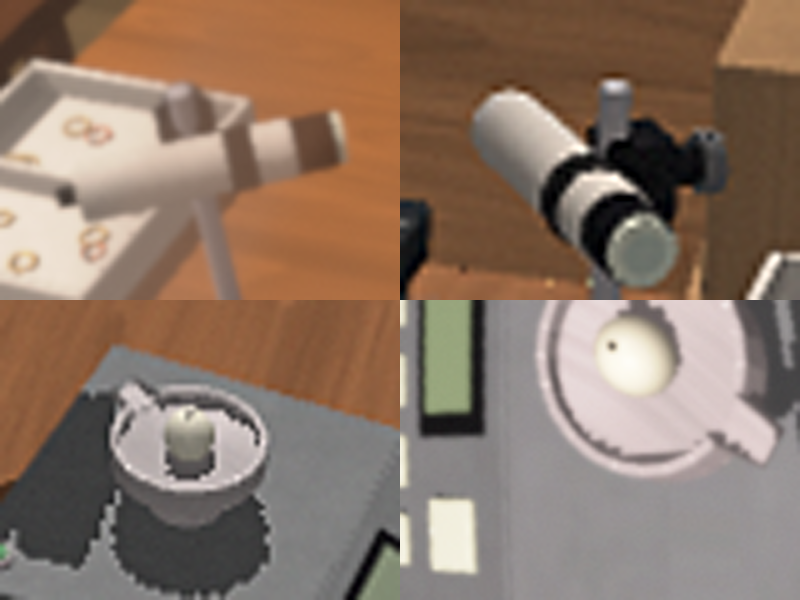

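The montage gives these positions in original pixels:
- **Lens:** scene (180,164.2), side (316.4,152.5).
- **Post top:** side (312.2,127.7), scene (140.8,152.5).
- **Bead:** wrist (70.5,17.1), side (297.8,312).
- **Spout end:** wrist (110.7,44.7), side (286,302.6).

```bash
cat > m1.py <<'E'
from h import *
s=dict(position=np.array([0.649406621,-7.9e-05,0.195356823]),tool_rot=np.array([-2.22055184,-2.22054683,0.00223161]))
print("bead",onz("wrist",(70.5,17.1),.084,s),onz("side",(297.8,312),.084),onz("scene",(393,217),.084))
print("spout",onz("wrist",(110.7,44.7),.081,s),onz("side",(286,302.6),.081))
print("lens",onz("scene",(180,164.2),.2),onz("side",(316.4,152.5),.2))
print("post",onz("scene",(140.8,152.5),.24),onz("side",(312.2,127.7),.24))
print("base",onz("scene",(158,226),.01),onz("side",(309,200),.01))
print("rear",onz("scene",(116,179),.2),onz("side",(296.2,133.3),.2))
def f(p,full=0):
    x,y,a=p;c,n=np.cos(a),np.sin(a)
    W=lambda u,v,z:[x+c*u-n*v,y+n*u+c*v,z]
    P=[W(.085,0,.2),W(0,.022,.24)]
    return np.r_[(proj(P,"scene")-[(180,164.2),(140.8,152.5)]).ravel(),(proj(P,"side")-[(316.4,152.5),(312.2,127.7)]).ravel()]
q=onz("side",(309,200),.01);
for a0 in(-1.5,):
    r=least_squares(f,[q[0],q[1],a0]);print(r.x,r.fun.round(1))
x,y,a=r.x; print("lens",x+.085*np.cos(a),y+.085*np.sin(a),"focus",x+.215*np.cos(a),y+.215*np.sin(a),"yaw",a)
print("rear fit",x-.065*np.cos(a),y-.065*np.sin(a))
for n,uv in(("dish",(274,212)),("tw",(135,229)),("bur",(351,265)),("cup",(400,150)),("loupe",(215,337))):print(n,onz("wrist",uv,.03 if n!="cup" else .08,s)[:2].round(3))
E
python3 m1.py
```

```text
bead [0.46629185 0.16986662 0.084     ] [0.46292645 0.17338761 0.084     ] [0.46012379 0.16790721 0.084     ]
spout [0.49972385 0.14543614 0.081     ] [0.49309683 0.1505864  0.081     ]
lens [ 0.55193912 -0.33070575  0.2       ] [ 0.55005111 -0.32831642  0.2       ]
post [ 0.58393424 -0.40832525  0.24      ] [ 0.58227519 -0.40616658  0.24      ]
base [ 0.58692243 -0.40883521  0.01      ] [ 0.58137601 -0.40327588  0.01      ]
rear [ 0.64382791 -0.44790615  0.2       ] [ 0.64026367 -0.45164849  0.2       ]
[ 0.60119059 -0.39737217 -4.0772947 ] [ 0.9 -0.2 -0.7 -0.3 -0.2 -0.1 -0.1 -0.5]
lens 0.5507640488558236 -0.3289458274915985 focus 0.47364110503482326 -0.22429377764840233 yaw -4.077294700224761
rear fit 0.6397520609569779 -0.44969819269528644
dish [ 0.643 -0.026]
tw [ 0.476 -0.047]
bur [ 0.737 -0.094]
cup [0.764 0.051]
loupe [ 0.562 -0.201]
```

The scope fit agrees to within 1 px: yaw 2.206, focus (0.474, -0.224, 0.2). The pan is near (0.4635, 0.171) with its spout at azimuth about -0.64. I'll move above the pan, with the fingers 45° off the spout, and look again.

```bash
echo '[{"sx":0.06, "sy":-0.06, "rz":-0.05, "finger_gap":1}, {"sx":0.171, "sy":-0.186, "rz":-0.15, "finger_gap":1}, {"sx":0.171, "sy":-0.186, "rz":-0.15, "finger_gap":1}, {"sx":0.171, "sy":-0.186, "rz":-0.15, "finger_gap":1}, {"sx":0.171, "sy":-0.186, "rz":-0.15, "finger_gap":1}, {"sx":0.171, "sy":-0.186, "rz":-0.15, "finger_gap":1}, {"sx":0.171, "sy":-0.186, "rz":-0.15, "finger_gap":1}, {"sx":0.171, "sy":-0.186, "rz":-0.15, "finger_gap":1}, {"sx":0.171, "sy":-0.186, "rz":-0.15, "finger_gap":1}, {"sx":0.171, "sy":-0.186, "rz":-0.15, "finger_gap":1}]' | python3 inch.py 10; python3 - <<'E'
from h import *
s=sensors.get_state(); im=imaging.get_image("wrist")[:,:,::-1]
print(s["position"].tolist(),s["tool_rot"].tolist(),s["qd"].round(3))
u=proj([.4635,.171,.08],"wrist",s)[0]; print(u)
x0,y0=[int(max(0,v)) for v in u-[100,75]]; print(x0,y0)
cv2.imwrite("pics/w1.png",cv2.resize(im[y0:y0+150,x0:x0+200],(800,600),interpolation=cv2.INTER_CUBIC))
E
```

```text
time: 1.15
position: [0.4648, 0.1698, 0.1962]
tool_rot: [-2.051, -2.379, 0.001]
ft_force: [-0.5, -0.1, -0.5]
grip_width: 1.001
grip_force: 0.0
[0.4648007841973581, 0.16984296222289635, 0.1961527602575619] [-2.0514267479801584, -2.3789071944474838, 0.000640168938675203] [-0.002 -0.003 -0.008  0.002 -0.002  0.    -0.001]
[278.31955266 200.55076185]
178 125
```

View pics/w1.png

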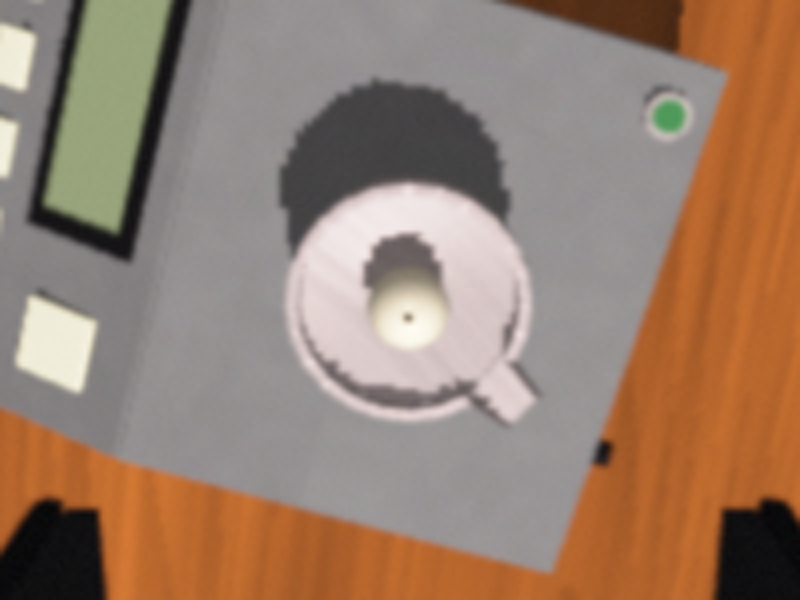

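Enlarged ×4 from offset (178,125), the rim circle is centred at (409,301.5), the bead at (409,312) and the spout end at (525,412).

```bash
python3 - <<'E'
from h import *
s=sensors.get_state();Rt=R.from_rotvec(s["tool_rot"]).as_matrix()
g=lambda u,v,z:onz("wrist",(178+(u+.5)/4-.5,125+(v+.5)/4-.5),z,s)
c=g(409,301.5,.0825);b=g(409,312,.084);p=g(525,412,.0815)
print(c,b,p,np.linalg.norm((p-c)[:2]),"diam",np.linalg.norm(g(286,301,.0825)-g(532,301,.0825)))
print("spout az",np.arctan2(*(p-c)[1::-1]),"tool y az",np.arctan2(Rt[1,1],Rt[0,1]))
m=(c+b)/2; t=np.array([m[0],m[1],.062]); print(m,"tool shift",Rt.T@(t-s["position"]))
E
```

```text
[0.46466899 0.17263531 0.0825    ] [0.46500022 0.17041695 0.084     ] [0.49780322 0.14821992 0.0815    ] 0.04115809509318342 diam 0.06006111046757305
spout az -0.6350400979763441 tool y az 0.14796599785515202
[0.4648346  0.17152613 0.08325   ] tool shift [0.00144293 0.00049155 0.13415683]
```

```bash
echo '[{"sx":0.002, "sz":0.03, "finger_gap":1}, {"sx":0.002, "sz":0.06, "finger_gap":1}, {"sx":0.002, "sz":0.09, "finger_gap":1}, {"sx":0.002, "sz":0.11, "finger_gap":1}, {"sx":0.002, "sz":0.125, "finger_gap":1}, {"sx":0.002, "sz":0.134, "finger_gap":1}, {"sx":0.002, "sz":0.134, "finger_gap":1}, {"sx":0.002, "sz":0.134, "finger_gap":1}, {"sx":0.002, "sz":0.134, "finger_gap":0.85}, {"sx":0.002, "sz":0.134, "finger_gap":0.8}, {"sx":0.002, "sz":0.134, "finger_gap":0.75}, {"sx":0.002, "sz":0.134, "finger_gap":0.72}, {"sx":0.002, "sz":0.134, "finger_gap":0.7}, {"sx":0.002, "sz":0.134, "finger_gap":0.68}, {"sx":0.002, "sz":0.134, "finger_gap":0.66}, {"sx":0.002, "sz":0.134, "finger_gap":0.64}, {"sx":0.002, "sz":0.134, "finger_gap":0.62}, {"sx":0.002, "sz":0.134, "finger_gap":0.6}, {"sx":0.002, "sz":0.134, "finger_gap":0.6}]' | python3 inch.py 10; python3 - <<'E'
from h import *
im=imaging.get_image("side")[:,:,::-1]
cv2.imwrite("pics/s2.png",cv2.resize(im[250:370,230:390],(800,600),interpolation=cv2.INTER_CUBIC))
E
```

```text
time: 3.1
position: [0.4637, 0.173, 0.0624]
tool_rot: [2.049, 2.382, -0.0]
ft_force: [0.6, 0.2, -0.2]
grip_width: 0.605
grip_force: 0.0
```

View pics/s2.png

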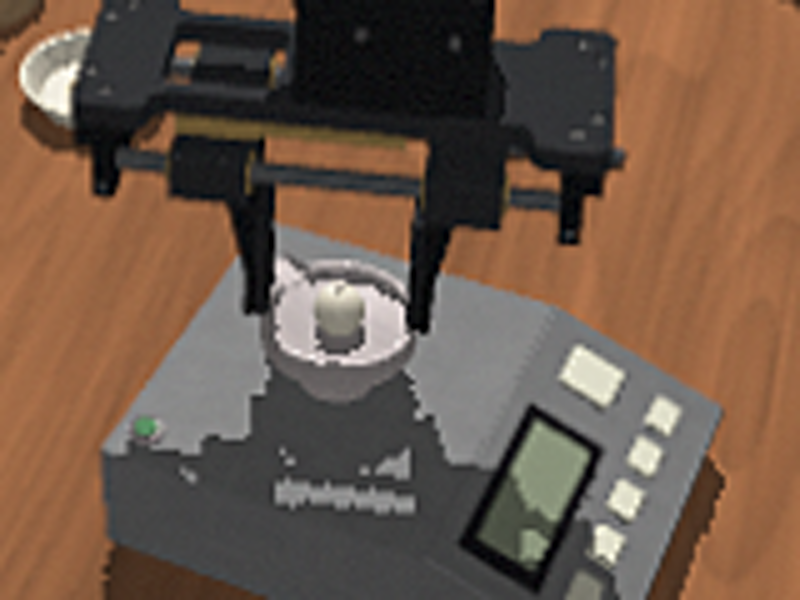

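In the crop, the fingertips at (255,310) and (420,328) appear just outside the rim, whose edges are at about 265 and 412. The grip force is still 0, so I'll check the geometry against the calibration.

```bash
python3 - <<'E'
from h import *
s=sensors.get_state();Rt=R.from_rotvec(s["tool_rot"]).as_matrix();print(s["position"],s["grip_width"],s["grip_force"])
k=lambda P:((proj(P,"side")-[230,250])*5).round().tolist()
for w in(.0526,.06,.066):print(w,k([s["position"]+Rt@[0,e*w/2,0] for e in(-1,1)]))
a=Rt[:,1];print("rim",k([np.array([.4648,.1715,.0825])+e*.03*a for e in(-1,1)]),"bead",k([.4648,.1715,.084]))
print("pan L/R sil",k([np.array([.4648,.1715,.0785])+.03*np.array([np.cos(t),np.sin(t),0]) for t in np.arange(0,6.28,.785)]))
E
```

```text
[0.4637307  0.17295209 0.06245428] 0.6040815726404638 0.0
0.0526 [[403.0, 358.0], [268.0, 344.0]]
0.06 [[413.0, 359.0], [259.0, 343.0]]
0.066 [[420.0, 360.0], [251.0, 342.0]]
rim [[413.0, 317.0], [258.0, 301.0]] bead [[336.0, 306.0]]
pan L/R sil [[260.0, 301.0], [267.0, 341.0], [314.0, 368.0], [375.0, 365.0], [411.0, 333.0], [402.0, 293.0], [355.0, 268.0], [298.0, 271.0]]
```

```bash
python3 - <<'E'
from h import *
im=imaging.get_image("wrist")[:,:,::-1];s=sensors.get_state()
print(proj([.4648,.1715,.0825],"wrist",s))
cv2.imwrite("pics/w2.png",np.hstack([cv2.resize(im[200:420,140:420],(800,629))[:600]]))
E
```

```text
[[280.24087426 266.52854085]]
```

View pics/w2.png

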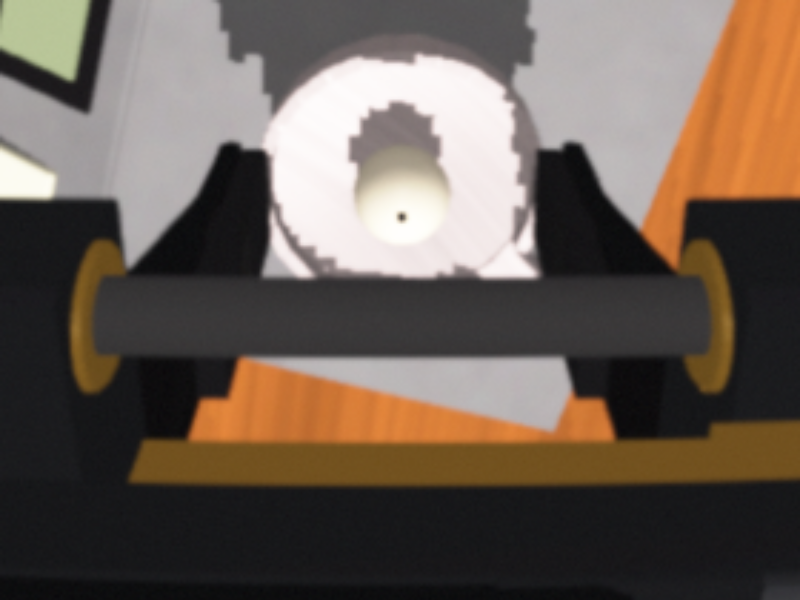

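The fingers straddle the rim evenly: their inner faces are at x≈270 and 537, and the rim spans 266–540. Now I'll check how deep the tips reach, using the tip edge at crop y≈150 (pixel row about 252).

```bash
python3 - <<'E'
from h import *
s=sensors.get_state();Rt=R.from_rotvec(s["tool_rot"]).as_matrix()
for z in(0,-.005,-.01,-.015,-.02):print(z,[((proj(s["position"]+Rt@[.0095,e*w,z],"wrist",s)[0]-[140,200])*2.857).round().tolist() for e in(-1,1) for w in (.03,)])
E
```

```text
0 [[261.0, 103.0], [533.0, 103.0]]
-0.005 [[257.0, 111.0], [536.0, 111.0]]
-0.01 [[254.0, 120.0], [540.0, 120.0]]
-0.015 [[250.0, 130.0], [543.0, 130.0]]
-0.02 [[246.0, 140.0], [547.0, 139.0]]
```

Both views put the tips about 15 mm behind the nominal TCP at this opening, so they only just overlap the rim. I'll open a little, go 10 mm lower (still above the balance top either way), then grip.

```bash
echo '[{"finger_gap":0.7}, {"finger_gap":0.7}, {"sz":0.003, "finger_gap":0.7}, {"sz":0.006, "finger_gap":0.7}, {"sz":0.01, "finger_gap":0.7}, {"sz":0.01, "finger_gap":0.7}, {"sz":0.01, "finger_gap":0.65}, {"sz":0.01, "finger_gap":0.62}, {"sz":0.01, "finger_gap":0.6}, {"sz":0.01, "finger_gap":0.58}, {"sz":0.01, "finger_gap":0.57}, {"sz":0.01, "finger_gap":0.56}, {"sz":0.01, "finger_gap":0.55}, {"sz":0.01, "finger_gap":0.54}, {"sz":0.01, "finger_gap":0.52}, {"sz":0.01, "finger_gap":0.5}, {"sz":0.01, "finger_gap":0.45}, {"sz":0.01, "finger_gap":0.4}, {"sz":0.01, "finger_gap":0.4}]' | python3 inch.py 12; python3 - <<'E'
from h import *
im=imaging.get_image("side")[:,:,::-1]
cv2.imwrite("pics/s3.png",cv2.resize(im[280:355,260:360],(800,600),interpolation=cv2.INTER_CUBIC))
E
```

```text
time: 5.1
position: [0.4637, 0.1729, 0.0525]
tool_rot: [2.049, 2.382, 0.0]
ft_force: [-0.4, 0.6, -1.6]
grip_width: 0.667
grip_force: 12.0
```

View pics/s3.png

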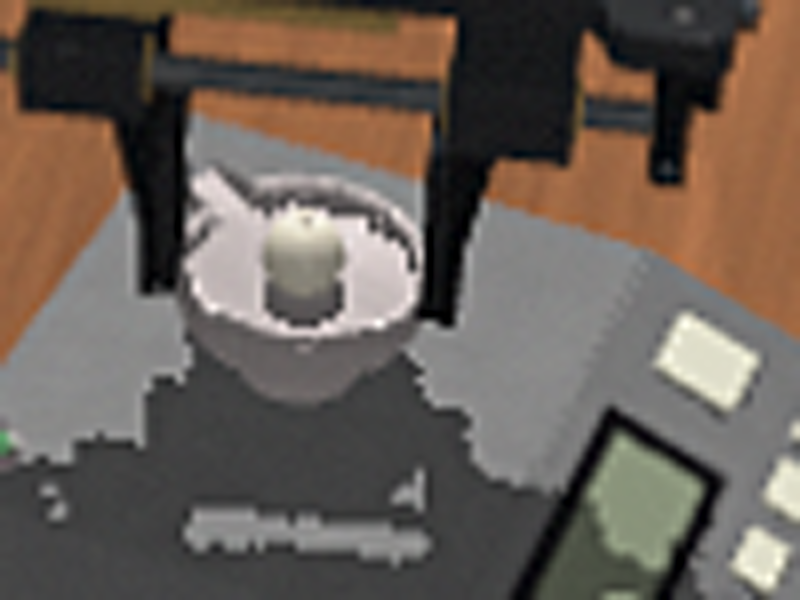

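The grip is firm at 12 N and 58 mm. The pan is level with the bead in the middle, and the fingertips (crop y≈290) reach well below the rim top. Lifting straight up.

```bash
echo '[{"sz":-0.002, "finger_gap":0.4}, {"sz":-0.005, "finger_gap":0.4}, {"sz":-0.01, "finger_gap":0.4}, {"sz":-0.016, "finger_gap":0.4}, {"sz":-0.023, "finger_gap":0.4}, {"sz":-0.03, "finger_gap":0.4}, {"sz":-0.037, "finger_gap":0.4}, {"sz":-0.044, "finger_gap":0.4}, {"sz":-0.051, "finger_gap":0.4}, {"sz":-0.058, "finger_gap":0.4}, {"sz":-0.066, "finger_gap":0.4}, {"sz":-0.074, "finger_gap":0.4}, {"sz":-0.082, "finger_gap":0.4}, {"sz":-0.09, "finger_gap":0.4}, {"sz":-0.098, "finger_gap":0.4}, {"sz":-0.105, "finger_gap":0.4}, {"sz":-0.11, "finger_gap":0.4}, {"sz":-0.114, "finger_gap":0.4}, {"sz":-0.116, "finger_gap":0.4}, {"sz":-0.116, "finger_gap":0.4}]' | python3 inch.py 15; python3 - <<'E'
from h import *
im=imaging.get_image("side")[:,:,::-1];s=sensors.get_state();Rt=R.from_rotvec(s["tool_rot"]).as_matrix()
u=proj([.4648,.1715,.19],"side")[0].astype(int);print(u)
x,y=max(0,u[0]-60),max(0,u[1]-40);print(x,y)
cv2.imwrite("pics/s4.png",cv2.resize(im[y:y+90,x:x+120],(800,600),interpolation=cv2.INTER_CUBIC))
p=s["position"];print("focus shift",Rt.T@(np.array([.4736,-.2243,0])-[.4648,.1715,0]), "yaw",np.arctan2(Rt[1,1],Rt[0,1]))
E
```

```text
time: 7.15
position: [0.4638, 0.173, 0.1686]
tool_rot: [2.049, 2.382, 0.0]
ft_force: [-0.7, -0.7, 0.1]
grip_width: 0.664
grip_force: 15.0
[298 266]
238 226
focus shift [-3.92667730e-01 -5.04691089e-02  5.05879478e-05] yaw 0.1500577635372242
```

View pics/s4.png

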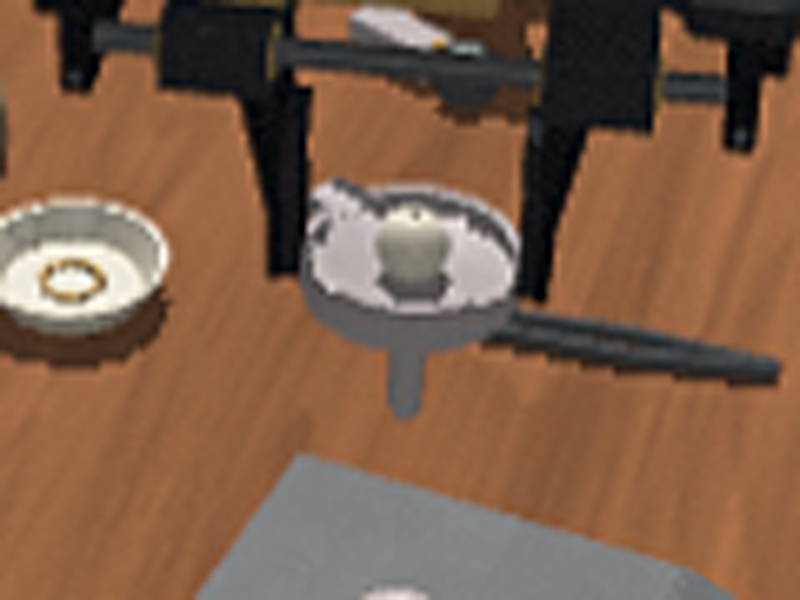

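The pan is out of the socket and level. The bead sits in the middle at crop (412,245), and the stem is clear. Carrying it with gentle ramps, first half.

```bash
echo '[{"sx":-0.002, "finger_gap":0.4}, {"sx":-0.007, "sy":-0.001, "finger_gap":0.4}, {"sx":-0.015, "sy":-0.002, "finger_gap":0.4}, {"sx":-0.026, "sy":-0.003, "finger_gap":0.4}, {"sx":-0.04, "sy":-0.005, "finger_gap":0.4}, {"sx":-0.054, "sy":-0.007, "finger_gap":0.4}, {"sx":-0.067, "sy":-0.009, "finger_gap":0.4}, {"sx":-0.081, "sy":-0.01, "finger_gap":0.4}, {"sx":-0.095, "sy":-0.012, "finger_gap":0.4}, {"sx":-0.109, "sy":-0.014, "finger_gap":0.4}, {"sx":-0.123, "sy":-0.016, "finger_gap":0.4}, {"sx":-0.137, "sy":-0.018, "finger_gap":0.4}, {"sx":-0.151, "sy":-0.019, "finger_gap":0.4}, {"sx":-0.165, "sy":-0.021, "finger_gap":0.4}, {"sx":-0.176, "sy":-0.023, "finger_gap":0.4}, {"sx":-0.185, "sy":-0.024, "finger_gap":0.4}, {"sx":-0.19, "sy":-0.024, "finger_gap":0.4}, {"sx":-0.194, "sy":-0.025, "finger_gap":0.4}, {"sx":-0.196, "sy":-0.025, "finger_gap":0.4}, {"sx":-0.196, "sy":-0.025, "finger_gap":0.4}]' | python3 inch.py
echo '[{"sx":-0.002, "rz":0.005, "finger_gap":0.4}, {"sx":-0.007, "sy":-0.001, "rz":0.01, "finger_gap":0.4}, {"sx":-0.015, "sy":-0.002, "rz":0.02, "finger_gap":0.4}, {"sx":-0.026, "sy":-0.003, "rz":0.04, "finger_gap":0.4}, {"sx":-0.04, "sy":-0.005, "rz":0.06, "finger_gap":0.4}, {"sx":-0.054, "sy":-0.007, "rz":0.08, "finger_gap":0.4}, {"sx":-0.067, "sy":-0.009, "rz":0.1, "finger_gap":0.4}, {"sx":-0.081, "sy":-0.01, "rz":0.12, "finger_gap":0.4}, {"sx":-0.095, "sy":-0.012, "rz":0.14, "finger_gap":0.4}, {"sx":-0.109, "sy":-0.014, "rz":0.16, "finger_gap":0.4}, {"sx":-0.123, "sy":-0.016, "rz":0.18, "finger_gap":0.4}, {"sx":-0.137, "sy":-0.018, "rz":0.2, "finger_gap":0.4}, {"sx":-0.151, "sy":-0.019, "rz":0.22, "finger_gap":0.4}, {"sx":-0.165, "sy":-0.021, "rz":0.24, "finger_gap":0.4}, {"sx":-0.176, "sy":-0.023, "rz":0.26, "finger_gap":0.4}, {"sx":-0.185, "sy":-0.024, "rz":0.275, "finger_gap":0.4}, {"sx":-0.19, "sy":-0.024, "rz":0.285, "finger_gap":0.4}, {"sx":-0.194, "sy":-0.025, "rz":0.295, "finger_gap":0.4}, {"sx":-0.196, "sy":-0.025, "rz":0.3, "finger_gap":0.4}, {"sx":-0.196, "sy":-0.025, "rz":0.3, "finger_gap":0.4}]' | python3 inch.py
python3 - <<'E'
from h import *
S=imaging.get_image("scene")[:,:,::-1];D=imaging.get_image("side")[:,:,::-1];s=sensors.get_state()
o=[]
for n,im in(("scene",S),("side",D)):
    u=proj([.51,-.28,.2],n)[0];x,y=(u-[53,80]).astype(int);print(n,x,y,"focus",((proj([.4736,-.2243,.2],n)[0]-[x,y])*400/106).round())
    o.append(cv2.resize(im[y:y+159,x:x+106],(400,600),interpolation=cv2.INTER_CUBIC))
cv2.imwrite("pics/f.png",np.hstack(o))
E
```

```text
time: 9.2
position: [0.4684, -0.0244, 0.1685]
tool_rot: [2.048, 2.382, 0.0]
ft_force: [0.8, -0.2, 0.2]
grip_width: 0.66
grip_force: 15.0
time: 11.2
position: [0.4729, -0.222, 0.1685]
tool_rot: [-2.381, -2.049, -0.0]
ft_force: [-0.0, 0.4, -0.5]
grip_width: 0.66
grip_force: 15.0
scene 154 77 focus [305. 286.]
side 274 81 focus [237. 343.]
```

View pics/f.png

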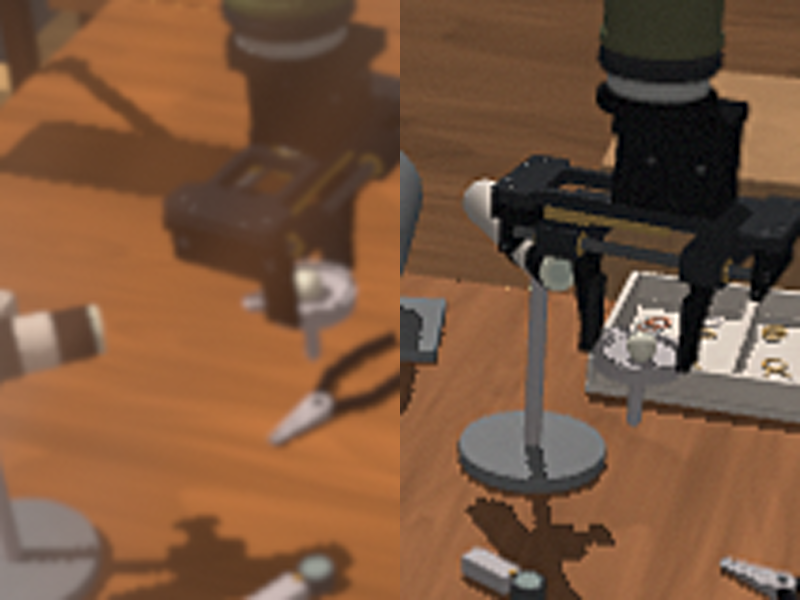

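The bead is at scene (309,286) against the focus at (305,286), and at side (241,347) against (237,343), so it is within about 3 mm. The spout points at the lens. I'll hold there, then make the quarter turn that swings the camera away from the scope.

```bash
echo '[{"finger_gap":0.4}, {"finger_gap":0.4}, {"finger_gap":0.4}, {"finger_gap":0.4}, {"finger_gap":0.4}, {"finger_gap":0.4}, {"finger_gap":0.4}, {"finger_gap":0.4}, {"finger_gap":0.4}, {"finger_gap":0.4}, {"finger_gap":0.4}, {"finger_gap":0.4}, {"finger_gap":0.4}, {"finger_gap":0.4}, {"finger_gap":0.4}]' | python3 inch.py
echo '[{"rz":-0.01, "finger_gap":0.4}, {"rz":-0.03, "finger_gap":0.4}, {"rz":-0.06, "finger_gap":0.4}, {"rz":-0.1, "finger_gap":0.4}, {"rz":-0.15, "finger_gap":0.4}, {"rz":-0.2, "finger_gap":0.4}, {"rz":-0.25, "finger_gap":0.4}, {"rz":-0.3, "finger_gap":0.4}, {"rz":-0.35, "finger_gap":0.4}, {"rz":-0.4, "finger_gap":0.4}, {"rz":-0.45, "finger_gap":0.4}, {"rz":-0.5, "finger_gap":0.4}, {"rz":-0.55, "finger_gap":0.4}, {"rz":-0.6, "finger_gap":0.4}, {"rz":-0.65, "finger_gap":0.4}, {"rz":-0.69, "finger_gap":0.4}, {"rz":-0.73, "finger_gap":0.4}, {"rz":-0.76, "finger_gap":0.4}, {"rz":-0.78, "finger_gap":0.4}, {"rz":-0.785, "finger_gap":0.4}]' | python3 inch.py
echo '[{"rz":-0.01, "finger_gap":0.4}, {"rz":-0.03, "finger_gap":0.4}, {"rz":-0.06, "finger_gap":0.4}, {"rz":-0.1, "finger_gap":0.4}, {"rz":-0.15, "finger_gap":0.4}, {"rz":-0.2, "finger_gap":0.4}, {"rz":-0.25, "finger_gap":0.4}, {"rz":-0.3, "finger_gap":0.4}, {"rz":-0.35, "finger_gap":0.4}, {"rz":-0.4, "finger_gap":0.4}, {"rz":-0.45, "finger_gap":0.4}, {"rz":-0.5, "finger_gap":0.4}, {"rz":-0.55, "finger_gap":0.4}, {"rz":-0.6, "finger_gap":0.4}, {"rz":-0.65, "finger_gap":0.4}, {"rz":-0.69, "finger_gap":0.4}, {"rz":-0.73, "finger_gap":0.4}, {"rz":-0.76, "finger_gap":0.4}, {"rz":-0.78, "finger_gap":0.4}, {"rz":-0.785, "finger_gap":0.4}]' | python3 inch.py
echo '[{"finger_gap":0.4}, {"finger_gap":0.4}, {"finger_gap":0.4}, {"finger_gap":0.4}, {"finger_gap":0.4}, {"finger_gap":0.4}]' | python3 inch.py
python3 - <<'E'
from h import *
S=imaging.get_image("scene")[:,:,::-1];D=imaging.get_image("side")[:,:,::-1];s=sensors.get_state()
Rt=R.from_rotvec(s["tool_rot"]).as_matrix();print("y az",np.arctan2(Rt[1,1],Rt[0,1]),s["qd"].round(3))
o=[]
for n,im,(x,y) in(("scene",S,(154,77)),("side",D,(274,81))):
    o.append(cv2.resize(im[y:y+159,x:x+106],(400,600),interpolation=cv2.INTER_CUBIC))
cv2.imwrite("pics/g.png",np.hstack(o))
E
```

```text
time: 12.8
position: [0.4729, -0.2221, 0.1685]
tool_rot: [2.382, 2.049, 0.0]
ft_force: [0.4, 0.1, -0.6]
grip_width: 0.664
grip_force: 15.0
time: 14.8
position: [0.4729, -0.2222, 0.1685]
tool_rot: [1.416, 2.804, 0.0]
ft_force: [0.2, -0.2, -0.3]
grip_width: 0.662
grip_force: 15.0
time: 16.8
position: [0.4729, -0.2221, 0.1685]
tool_rot: [0.235, 3.133, -0.0]
ft_force: [0.7, 1.0, -1.3]
grip_width: 0.664
grip_force: 15.0
time: 17.4
position: [0.4729, -0.2221, 0.1685]
tool_rot: [0.237, 3.133, -0.0]
ft_force: [-0.0, -0.3, -0.6]
grip_width: 0.664
grip_force: 15.0
y az 1.4200019513040691 [ 0.001  0.     0.002 -0.001 -0.     0.001  0.002]
```

View pics/g.png

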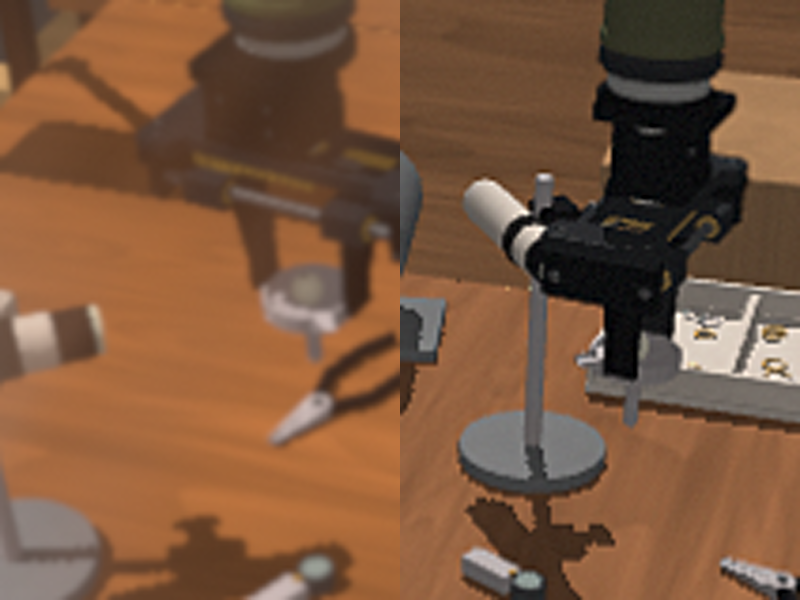

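The pan is level and turned square, with the bead at scene (310,288), still at the focus and in the middle, and the arm is still. Handing in.

```bash
python3 -c "
from bench import ctrl, imaging, sensors, close_job
print(close_job())"
```

```text
the job is handed in; nothing more can be done
None
```

The job is handed in: the pan was lifted out, shown at the scope's focus with its spout towards the lens, given its quarter turn and held there level and still, with the bead in the middle in the last pictures; the judge's result was not printed.

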